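Hold the sample cell in the light path

TASK

Compare the two glass pieces on the double-beam light bridge, touching each of them with the gripper on its broad frosted faces only, never on the clear windows, and keeping them upright. First stand the short reference block centred on the narrow pedestal, its clear windows facing the two barrels, and let go of it; then pick up the taller stoppered sample cell and hold it still in the middle of the open light path, centred between its two barrels and on their axis, upright, with its clear windows facing the barrels and without touching the bridge. Finish while still holding the cell there, and leave everything else on the bench where it is.

Things in the scene. Friction and masses are not known exactly. Their poses are not given: they have to be found in the camera images.
- sample_cell: loose glass sample cell, the taller glass piece, the only one with a black stopper: 40 (x) x 22 (y) x 60 mm, about 80 g; the stopper adds 11 mm on top. Starts upright on the bench. Origin: centre of underside. Body x runs through the two narrow clear windows, y through the two broad whitish frosted faces (38 mm wide, 22 mm apart); z up.
- sample_cell_center (a point): centre of the sample cell's glass, 30 mm above its underside; axes as the cell's
- sample_cell_windows: the two narrow clear windows of the sample cell, 19 mm wide, at x = +-20 mm, fixed to it, same origin and axes; not to be touched by the gripper. The frosted faces stand 1.5 mm proud of the windows' side edges.
- reference_block: loose solid glass reference block, the shorter glass piece, without stopper: 40 (x) x 22 (y) x 44 mm, about 80 g. Starts upright on the bench. Origin: centre of underside. Body x runs through the two narrow clear windows, y through the two broad whitish frosted faces (38 mm wide, 22 mm apart); z up.
- reference_block_windows: the two narrow clear windows of the reference block, 19 mm wide, at x = +-20 mm, fixed to it, same origin and axes; not to be touched by the gripper. The frosted faces stand 1.5 mm proud of the windows' side edges.
- light_bridge: fixed double-beam light bridge: base plate 168 (x) x 188 (y) mm, top 12 mm above the bench. Two light paths along its y, 85 mm above the bench, at x = -55 mm (near the robot, open) and x = +55 mm (far, over a pedestal), each between two facing barrels; highest point 106 mm. Low housings 37 mm high at the two y ends. Origin: centre of underside; z up; yaw varies.
- open_beam (a point): middle of the open (near) light path, on the axis of its two barrels, 85 mm above the bench; axes as the bridge's, light along y. The barrels are 25 mm across, their ends 57 mm from this point to either side along y; below it is only the base plate.
- pedestal_top (a point): centre of the pedestal's flat top in the far light path, 63 mm above the bench; the top is 14 (x) x 34 (y) mm, narrower than the block, with free room for fingers on its x sides. Axes as the bridge's, light along y; barrel ends 57 mm to either side along y.
- flux_jar: bystander, loose, to be left alone: blue jar with yellow-green screw cap, 31 mm across, 49 tall; origin at the centre of its underside
- rosin_tin: bystander, loose, to be left alone: brown round tin, 30 mm across, 25 tall; origin at the centre of its underside
- driver_blue: bystander, loose, to be left alone: blue precision screwdriver lying down, 140 mm long, 13 high; origin at the centre of its underside
- tape_ring: bystander, loose, to be left alone: roll of tape lying flat, 52 mm across, 12 high; origin at the centre of its underside
- tweezers: bystander, loose, to be left alone: bent tweezers lying flat, 126 mm long, 9 high; origin at the centre of its underside
- yellow_carton: bystander, loose, to be left alone: flat yellow carton 50 x 86 x 18 mm; origin at the centre of its underside
Things that resemble listed ones, but are neither listed nor needed, are in the scene too. What is shaped like the sample_cell but turquoise is not meant.

How it is judged:
On the way, in this order (a step that is already met when the one before it is completed fails the run):
1. the reference block stands on the pedestal, released (contact force between the fingers and reference_block below 0.1 N and x of reference_block in the frame of pedestal_top between -0.006 and 0.006 m and y of reference_block in the frame of pedestal_top between -0.009 and 0.009 m and z of reference_block in the frame of pedestal_top between -0.003 and 0.003 m and angle between reference_block's own z axis and vertical below 0.08 rad and angle between the x axis of reference_block and the y axis of light_bridge, either way round below 0.16 rad and linear speed of reference_block below 0.02 m/s), for 0.3 s.
2. the sample cell is held in the open light path (x of sample_cell_center in the frame of open_beam between -0.007 and 0.007 m and y of sample_cell_center in the frame of open_beam between -0.015 and 0.015 m and z of sample_cell_center in the frame of open_beam between -0.009 and 0.009 m and angle between sample_cell's own z axis and vertical below 0.12 rad and angle between the x axis of sample_cell and the y axis of light_bridge, either way round below 0.14 rad and contact force between the fingers and sample_cell above 2 N and contact force between sample_cell and light_bridge below 0.2 N and linear speed of sample_cell below 0.02 m/s), for 0.3 s.
At the end, for the whole second after the job is handed in: Sample cell gripped at rest, within 7 mm sideways, 9 mm in height, 15 mm along the beam of the open path's middle, tilt < 0.12, square to beam < 0.14 rad, clear of the bridge; reference block released on the pedestal, within 6 mm across and 9 mm along, upright, square < 0.16 rad (all of step 1 and all of step 2); the arm keeps its last pose, push and grip.
It fails at once if the gripper touches a clear window of the sample cell or of the reference block (contact force between the fingers and sample_cell_windows above 1 N or contact force between the fingers and reference_block_windows above 1 N).
It fails at once if the sample cell or the reference block is tipped more than 35 degrees (angle between any of sample_cell, reference_block's own z axis and vertical above 0.61 rad).
It fails at once if the sample cell knocks against the light bridge or the reference block (over 1.5 N) (contact force between sample_cell and light_bridge above 1.5 N or contact force between sample_cell and reference_block above 1.5 N).
It fails at once if a bystander is moved more than 30 mm (distance of any of flux_jar, rosin_tin, driver_blue, tape_ring, tweezers, yellow_carton from where it was at the start of the episode above 0.03 m).
It also fails if it takes over 58 s, if anything falls off the work surface, if the arm or the gripper's body presses on something with over 40 N, if the wrist force passes 120 N, or if a joint passes its speed limit or range.

ROBOT

A 6-joint arm with a two-finger parallel gripper is mounted at the origin on a cart in front of the work surface, level with it; the furniture and walls round the work are solid. World frame = base frame: x ahead of the robot, y to its left, z up, the work surface at z = 0. Lengths are in m, angles in rad, forces in N, time in s.
With the tool pointing down it reaches from about 0.375 to 0.75 m from the base axis. Payload 9 kg.
Tool frame: the origin (TCP) lies on the mounting face of the last link; the fingertips stand 173 mm ahead of it and the grasp point (between the pads) lies 155 mm ahead of it; z points along the fingers, y is the line along which they close (so a half turn about z gives the same grasp; the last joint's range is limited). The gripper opens to 85 mm and grips with 20 to 120 N. Pads are 22 mm wide; open, the fingers measure 114 mm over their backs; the gripper's body (76 mm by 85 mm) begins 54 mm behind the grasp point. The pads swing forward as they close: fully open they stand 13 mm farther back than shut.
Start: joints at [1.099, 0.104, 0.097, 1.564, 0, 1.353], TCP at [0.151, 0.581, 0.405] pointing down, gripper open.
Joint ranges: [-2.99, 2.99], [-0.84, 1.86], [-1.1, 1.16], [-1.84, 2.11], [-1.51, 1.56], [-3.14, 3.14]. Speed limits (rad/s): [2.22, 2.22, 2.57, 3.14, 3.14, 3.14].

INTERFACE

Orientations are given as a rotation vector (axis times angle).
In Python, from workcell import ctrl, grab_frame gives the robot as it stands.
- The arm moves only by the shell command python3 -m pendant 'ROWS' [FORCE]. ROWS is a JSON object of lists of equal length, an entry for each row: "travel": the shift along the world's x, y, z in mm, a list of three; "twist": the turn, a rotation vector about the world's x, y, z in degrees, a list of three; "gripper": the opening, from -1 (shut) to 1 (fully open). In form: {"travel": [[dx, dy, dz], ...], "twist": [[wx, wy, wz], ...], "gripper": [gripper, ...]}. A call has 1 to 8 rows; each row shifts and turns the commanded pose from where the row before left it; what a row does not reach is not made up. A row lasts 1/12 s, in which the tool goes at most 41.7 mm and 7.16 degrees, less where a joint would pass 70% of its speed; a pose out of reach is approached as far as the arm can. A call with a gripper value outside its range is refused whole. The fingers move at their own pace and stop on an object; FORCE is the grip in N (left out, the last holds). Time passes only in rows, so rows that do not move let the fingers close. It gives the time, the measured TCP pose, the force, the opening and the grip force at its end, in the units of the state.
- ctrl.read_state(): the state, without advancing time (a new reading comes with each control period).
- grab_frame(name): name is "scene" or "top" or "wrist"; returns a dict with "frame" (384x512x3 uint8, red, green, blue), "range_z" (384x512 float32, m along the optical axis (not along the pixel's ray), 0 where there is no reading), "mtx" (3x3 intrinsics, pixels), "xyz" and "attitude" of the camera in the world. Camera axes: x right, y down, z forward; pixel columns grow to the right and rows downward; lengths in m; the calibration is good to about 2 mm. A picture is of the moment at which its call begins.
- ctrl.hand_in(): hands the job in; it is judged then, once.
The state is a dict: "time": time; "joint_pos": joint angles; "dq": joint speeds; "joint_torque": joint torques, N m; "tool_pos": TCP position; "orientation": TCP orientation; "force": force on the tool from outside, world axes, zero at the start; "torque": the same for the moment, N m; "grip_width": opening from 0.0 (shut) to 1.0 (fully open); "grip_force": force on a finger pad.
Only numpy, scipy, OpenCV 4.12 (cv2) and the standard library are available. Lean on these libraries where they do the work, as an engineer would, in place of code of your own. Each camera call takes 0.05 s, during which the arm holds its last target. There are 200 camera calls.

## Working session

There is one attempt and no reset: what is moved stays moved. The work goes in short steps, Python scripts to look and compute and a shell command to move; the robot and the scene stay as the last step left them, time stands still between calls to the robot, and variables do not carry over. Pictures are saved under pics/ and viewed, at most 10 in all, crops included, and the job is handed in when it is done.

```bash
mkdir -p pics; cat > h.py <<'E'
import numpy as np, cv2
from workcell import ctrl, grab_frame
from scipy.spatial.transform import Rotation as R
def rot(a):
    a=np.array(a,float)
    if a.shape==(3,3): return a
    return R.from_rotvec(a).as_matrix() if a.size==3 else R.from_quat(a).as_matrix()
def grab(n):
    f=grab_frame(n); np.savez(f'{n}.npz',**f)
    return f
def cloud(f):
    z=f['range_z'];K=f['mtx'];v,u=np.mgrid[:z.shape[0],:z.shape[1]]
    p=np.stack([(u-K[0,2])/K[0,0]*z,(v-K[1,2])/K[1,1]*z,z],-1)
    return p@rot(f['attitude']).T+np.array(f['xyz'])
def onplane(f,u,v,h):
    K=f['mtx'];d=rot(f['attitude'])@np.array([(u-K[0,2])/K[0,0],(v-K[1,2])/K[1,1],1]);c=np.array(f['xyz'])
    return c+d*(h-c[2])/d[2]
E
python3 - <<'E'
from h import *
for n in('top','scene'):
    f=grab(n); print(n,f['xyz'],f['attitude'],f['mtx'][0])
    cv2.imwrite(f'pics/{n}0.png',cv2.resize(f['frame'][:,:,::-1],(800,600),interpolation=cv2.INTER_CUBIC))
print(ctrl.read_state())
E
```

```text
top [0.3480212  0.22312279 1.25100562] [-2.1525947   2.14766505 -0.15879527] [434.80773573   0.         251.81389641]
scene [-0.03477308 -0.18678784  0.8901883 ] [-2.20193854  1.10696313 -0.40643599] [380.60022377   0.         251.90616046]
{'time': 0.1, 'joint_pos': array([1.09929046e+00, 1.04614542e-01, 9.65727973e-02, 1.56388937e+00,
       3.58331309e-05, 1.35311188e+00]), 'dq': array([0.00140868, 0.00015627, 0.0013629 , 0.00027072, 0.00061231,
       0.00172834]), 'joint_torque': array([ 6.01201740e-03, -5.58203137e+01,  5.04723001e+01,  1.30260782e-02,
       -3.37926249e-04,  3.22000074e-05]), 'tool_pos': array([0.15059859, 0.58070071, 0.40402881]), 'orientation': array([-3.97579531e-01, -3.11591267e+00,  1.65850130e-03]), 'force': array([ 0.50822331, -0.10841062, -0.45188855]), 'torque': array([0.00889193, 0.02802112, 0.04503851]), 'grip_force': 0.0, 'grip_width': 0.9983012971709916}
```

View pics/top0.png

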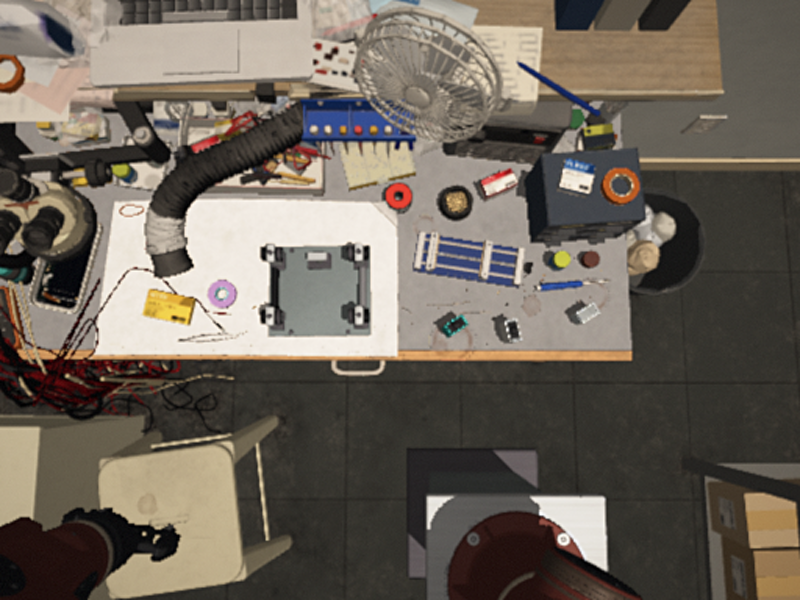

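View pics/scene0.png

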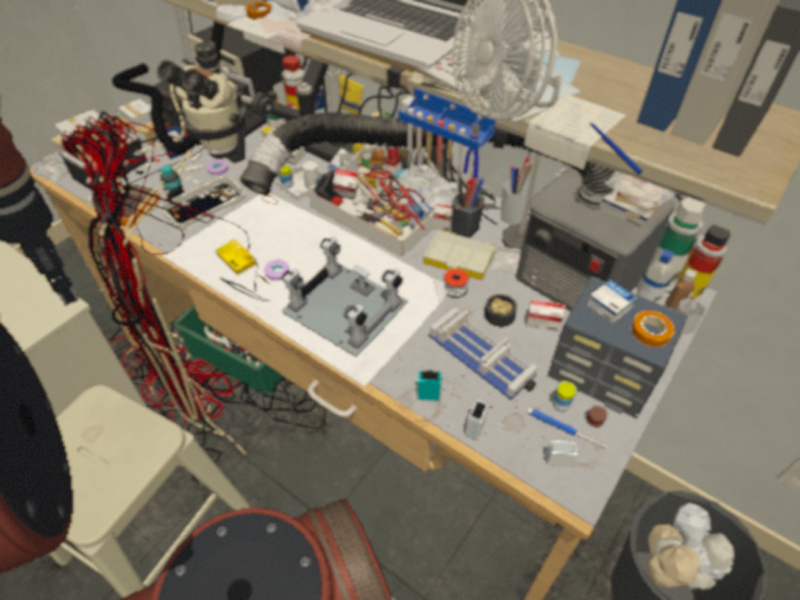

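Top view (800x600): the bridge is at (318,290). Could be taken for the cell: turquoise decoy (455,325), clear piece with black stopper (511,330), and the clear piece without stopper (586,313). By the description, the cell is (511,330) and the block is (586,313). I'll check that in a close crop.

```bash
python3 - <<'E'
from h import *
f=np.load('top.npz'); im=f['frame'][:,:,::-1]
a=cv2.resize(im[190:228,276:396],(800,253),interpolation=cv2.INTER_CUBIC) # x6.667
b=cv2.resize(im[150:220,155:255],(495,346),interpolation=cv2.INTER_CUBIC) #x4.95
m=np.zeros((600,800,3),np.uint8); m[:253]=a; m[254:600,:495]=b
cv2.imwrite('pics/c1.png',m)
P=cloud(f)
for (n,u,v) in [('cell',511,330),('ref',586,313),('bridge',318,290),('bench',480,335)]:
    print(n,onplane(f,u*.64,v*.64,0.03), P[int(v*.64),int(u*.64)])
z=P[...,2]
np.set_printoptions(linewidth=250,precision=0,suppress=True)
print((z[200:222,316:340]*1000).round()); print((z[190:212,362:388]*1000).round())
E
```

```text
cell [0.44082572 0.00504491 0.03      ] [0.43826876 0.012428   0.07079698]
ref [ 0.47188977 -0.13134906  0.03      ] [ 0.47128983 -0.12698925  0.04475094]
bridge [0.51255939 0.35353015 0.03      ] [0.51698631 0.35718739 0.010052  ]
bench [0.43170167 0.06103185 0.03      ] [ 0.43494439  0.05753609 -0.00053424]
[[  -3.    1.    2.   -0.    1.   -1.    0.    0.   -2.    4.   -4.    1.   -0.    2.   -1.   -3.   -1.   -2.   -3.    2.    0.    4.   -1.    2.]
 [  -3.    2.   -2.   -1.    2.   -3.    2.    2.    7.   -1.   -3.    1.   -1.   -2.    2.    5.   -2.   -2.   -1.   -1.   -4.    2.    3.    4.]
 [   4.    1.   -1.   -5.   -3.    2.   -2.   -2.    1.    2.    2.   -4.   -4.    2.   -3.    0.    3.    4.    1.   -2.   -2.   -1.    1.    4.]
 [  -2.   -5.   -1.   -0.   -0.   -1.   -1.    1.   -0.   -0.   -2.   -1.   -1.    5.    2.    2.   -3.   -0.   -2.   -2.   -1.    1.    3.   -4.]
 [   0.   -2.   -4.   -1.   -4.    2.   -4.   -6.   -2.    0.   -2.   60.   57.   64.   62.   -1.    2.   -5.   -0.    3.    1.   -4.    0.    0.]
 [   1.   -4.   -8.    1.    0.   -1.    3.   58.   58
[... 4100 characters left out ...]
 42. 47.  3.  2. -0. -2. -1. -5. -7. -3. -3.  2.  1. -2.]
 [-2. -2. -5. -1.  1. 11. 11. 26. 33. 43. 46. 44.  2.  1.  1.  0. -3. -3.  2.  2. -3.  5. -1.  3.  5. -1.]
 [-1. -4. -3. -1. -1.  4. 14. 23. 31. 31. -1. -1.  1.  1.  1.  0. -3. -2.  2.  1.  0. -0.  0.  2. -1. -0.]
 [ 1. -1. -2. -1.  1. -2. -2. -4. -3.  2. -1. -1. -2. -6. -1. -1.  1.  1. -2. -0. -4. -4.  4. -2.  2. -3.]
 [ 2. -1.  3.  2.  3. -1.  1. -1. -1.  0.  4. -0.  1. -1.  1. -1. -2. -0.  3. -1.  6. -1.  2.  2. -4. -2.]
 [-4. -0. -1.  0. -1.  2. -2.  2. -0.  2.  3.  2.  2. -0. -4. -1.  2.  1.  2. -2.  4.  0.  3. -4. -0. -0.]
 [ 2. -1. -3.  2.  3.  2. -5. -1.  0. -0. -0.  0.  2. -3. -2. -3. -3.  2. -2. -3.  3. -5. -1.  1.  3. -5.]]
```

View pics/c1.png

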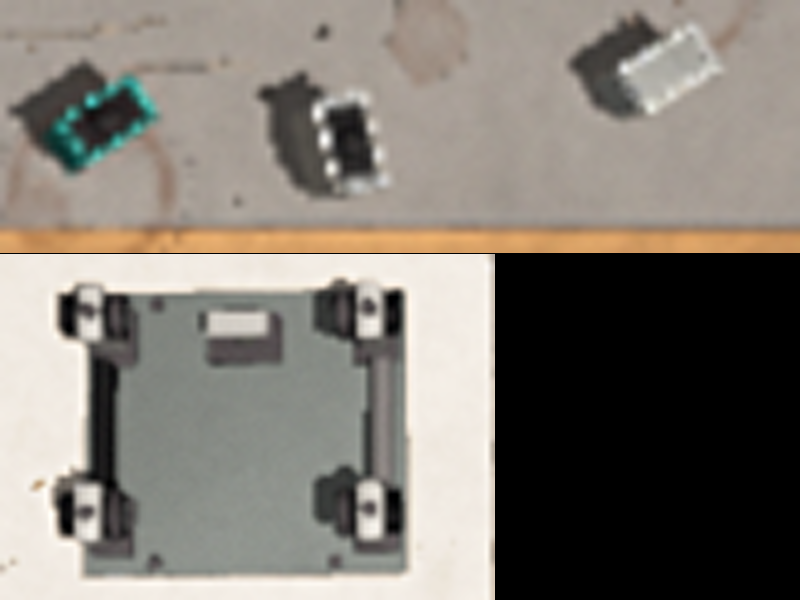

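The crop confirms it: the turquoise decoy is at (105,120), the clear cell with black stopper at (350,140), and the stopperless block at (670,70). The bridge's pedestal (237,322) is between its upper barrels. Next I'll fit their poses.

```bash
cat > fit.py <<'E'
from h import *
def topfit(f,P,c,r,zlo,zhi,h):
    m=(np.hypot(P[...,0]-c[0],P[...,1]-c[1])<r)&(P[...,2]>zlo)&(P[...,2]<zhi)
    v,u=np.nonzero(m)
    q=np.array([onplane(f,a,b,h)[:2] for a,b in zip(u,v)])
    (cx,cy),(w,hh),ang=cv2.minAreaRect((q*1000).astype(np.float32))
    if hh>w: ang+=90; w,hh=hh,w
    ang=(ang+90)%180-90
    return q.mean(0)*1000,(cx,cy),(w,hh),ang,len(q)
E
python3 - <<'E'
from fit import *
np.set_printoptions(precision=1,suppress=True)
f=np.load('top.npz');P=cloud(f)
print('cell',topfit(f,P,(.441,.008),.05,.053,.08,.06))
print('ref',topfit(f,P,(.471,-.128),.05,.037,.06,.044))
pc=onplane(f,155*1+237/4.95,150+(322-254)/4.95,.063); print(pc*1000)
print('ped',topfit(f,P,pc,.03,.052,.08,.063))
for u,v in [(90,310),(369,307),(87,510),(369,508)]:
    print(onplane(f,155+u/4.95,150+(v-254)/4.95,.104)*1000)
v,u=np.nonzero((np.abs(P[...,2]-.012)<.005)&(np.hypot(P[...,0]-.51,P[...,1]-.355)<.13))
m=np.zeros(P.shape[:2],np.uint8);m[v,u]=1;m=cv2.morphologyEx(m,cv2.MORPH_OPEN,np.ones((5,5)))
v,u=np.nonzero(m)
q=np.array([onplane(f,a,b,.012)[:2] for a,b in zip(u,v)]);print(cv2.minAreaRect((q*1000).astype(np.float32)))
E
```

```text
cell (array([438.5,   8.8]), (438.3504638671875, 8.967510223388672), (39.67889404296875, 22.437824249267578), 11.213339805603027, 118)
ref (array([ 470.9, -127.9]), (470.79730224609375, -127.63751220703125), (41.19440841674805, 21.8853816986084), -58.473636627197266, 117)
[569.3 352.9  63. ]
ped (array([568.6, 355.3]), (568.5833129882812, 355.2969970703125), (33.45012664794922, 11.281248092651367), -89.83125419914722, 65)
[568.1 428.1 104. ]
[570.2 277.  104. ]
[459.4 426.7 104. ]
[460.8 276.  104. ]
((513.159912109375, 358.9144287109375), (165.22987365722656, 153.22406005859375), 0.13000860810279846)
```

```bash
python3 -m pendant '{"travel":[[30,-40,0],[30,-40,0],[30,-40,0],[30,-40,0],[30,-40,0],[30,-40,0],[30,-40,0],[30,-40,0]],"twist":[[0,0,0],[0,0,0],[0,0,0],[0,0,0],[0,0,0],[0,0,0],[0,0,0],[0,0,0]],"gripper":[1,1,1,1,1,1,1,1]}'
python3 -m pendant '{"travel":[[10,-40,0],[10,-40,0],[10,-40,0],[10,-40,0],[10,-40,0],[10,-40,0],[10,-40,0],[10,-40,0]],"twist":[[0,0,-5.5],[0,0,-5.5],[0,0,-5.5],[0,0,-5.5],[0,0,-5.5],[0,0,-5.5],[0,0,-5.5],[0,0,-5.5]],"gripper":[0,0,0,0,-0.1,-0.1,-0.1,-0.1]}'
python3 -m pendant '{"travel":[[0,-35,-20],[0,-34,-20],[0,0,0],[0,0,0]],"twist":[[0,0,0],[0,0,0],[0,0,0],[0,0,0]],"gripper":[-0.1,-0.1,-0.1,-0.1]}'
python3 - <<'E'
from fit import *
np.set_printoptions(precision=4,suppress=True)
f=grab('wrist'); P=cloud(f); s=ctrl.read_state()
T=rot(s['orientation']); print(s['tool_pos'],T[:,1],T[:,2],'yaw',np.degrees(np.arctan2(T[1,1],T[0,1])),s['grip_width'],f['xyz'])
print(topfit(f,P,(.471,-.128),.035,.037,.055,.044))
cv2.imwrite('pics/w1.png',f['frame'][:,:,::-1])
E
```

```text
time: 0.77
tool_pos: [0.3512, 0.3124, 0.4046]
orientation: [0.397, 3.116, 0.0]
force: [1.0, -0.1, -0.3]
grip_width: 1.004
grip_force: 0.0
time: 1.43
tool_pos: [0.4305, -0.0079, 0.4046]
orientation: [1.543, 2.736, 0.0]
force: [0.6, 0.5, -0.1]
grip_width: 0.447
grip_force: 0.0
time: 1.77
tool_pos: [0.4301, -0.0762, 0.3632]
orientation: [-1.54, -2.735, -0.0]
force: [0.4, 0.4, 0.1]
grip_width: 0.453
grip_force: 0.0
[ 0.4304 -0.0752  0.3643] [ 0.8539  0.5204 -0.0004] [-0.001   0.0009 -1.    ] yaw 31.356643203809924 0.4486324752735933 [ 0.388  -0.008   0.3334]
(array([ 471.705 , -127.3879]), (472.00811767578125, -127.48739624023438), (42.330291748046875, 21.564281463623047), -58.680213928222656, 757)
```

View pics/w1.png

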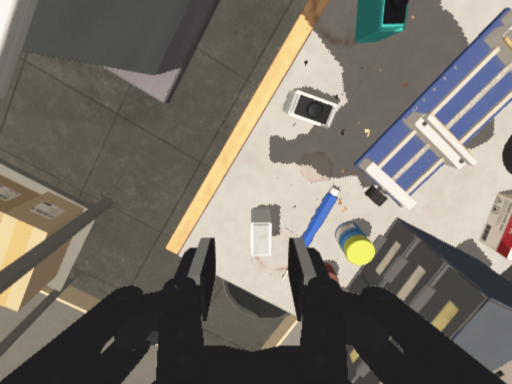

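Wrist view: the block (261,238) lies ahead of the open fingers, with the screwdriver (320,215), the jar (355,245) and the cabinet to its right. The fit agrees with the top view to 1 mm.

```bash
python3 - <<'E'
from fit import *
np.set_printoptions(precision=3,suppress=True,linewidth=200)
f=np.load('top.npz');P=cloud(f)
c=np.array([.4715,-.1275]);y=np.array([.854,.52]);x=np.array([.52,-.854])
d=P[...,:2]-c; a=d@y; b=d@x
for h in(.006,.03,.06,.1):
    for w in(12,25,50):
        k=(P[...,2]>h)&(abs(b)<w/1000)&(P[...,2]<.6)
        s=np.sort(a[k]); print(h,w,'pos side from',s[s>.02].min().round(3) if (s>.02).any() else None, 'neg',s[s<-.02].max().round(3) if (s<-.02).any() else None)
E
```

```text
0.006 12 pos side from 0.052 neg -0.084
0.006 25 pos side from 0.033 neg -0.033
0.006 50 pos side from 0.033 neg -0.033
0.03 12 pos side from 0.09 neg None
0.03 25 pos side from 0.09 neg None
0.03 50 pos side from 0.09 neg None
0.06 12 pos side from 0.151 neg None
0.06 25 pos side from 0.133 neg None
0.06 50 pos side from 0.128 neg None
0.1 12 pos side from 0.151 neg None
0.1 25 pos side from 0.136 neg None
0.1 50 pos side from 0.128 neg None
```

```bash
python3 -m pendant '{"travel":[[20,-26,0],[21,-26,0],[0,0,-30],[0,0,-30],[0,0,-30],[0,0,-20],[0,0,0],[0,0,0]],"twist":[[0,0,0],[0,0,0],[0,0,0],[0,0,0],[0,0,0],[0,0,0],[0,0,0],[0,0,0]],"gripper":[-0.1,-0.1,-0.1,-0.1,-0.1,-0.1,-0.1,-0.1]}'
```

```text
time: 2.48
tool_pos: [0.4717, -0.1256, 0.2551]
orientation: [-1.533, -2.741, -0.0]
force: [0.5, -0.3, 0.3]
grip_width: 0.452
grip_force: 0.0
```

```bash
python3 -m pendant '{"travel":[[0,-2,-20],[0,0,-20],[0,0,-20],[0,0,-14],[0,0,0],[0,0,0]],"twist":[[0,0,0],[0,0,0],[0,0,0],[0,0,0],[0,0,0],[0,0,0]],"gripper":[-0.1,-0.1,-0.1,-0.1,-0.1,-0.1]}'
python3 -m pendant '{"travel":[[0,0,0],[0,0,0],[0,0,0],[0,0,0],[0,0,0],[0,0,0],[0,0,0],[0,0,0]],"twist":[[0,0,0],[0,0,0],[0,0,0],[0,0,0],[0,0,0],[0,0,0],[0,0,0],[0,0,0]],"gripper":[-0.4,-0.6,-0.8,-0.8,-0.8,-0.8,-0.8,-0.8]}' 25
```

```text
time: 2.98
tool_pos: [0.4724, -0.1287, 0.1825]
orientation: [1.534, 2.74, 0.0]
force: [0.2, -0.0, 0.7]
grip_width: 0.45
grip_force: 0.0
time: 3.65
tool_pos: [0.4727, -0.1293, 0.1832]
orientation: [1.534, 2.738, 0.001]
force: [-0.8, 1.7, 7.0]
grip_width: 0.257
grip_force: 26.9
```

```bash
python3 -m pendant '{"travel":[[0,0,10],[0,0,20],[0,0,30],[0,0,30],[0,0,30],[0,0,30],[0,0,0],[0,0,0]],"twist":[[0,0,0],[0,0,0],[0,0,0],[0,0,0],[0,0,0],[0,0,0],[0,0,0],[0,0,0]],"gripper":[-0.8,-0.8,-0.8,-0.8,-0.8,-0.8,-0.8,-0.8]}'
python3 - <<'E'
from fit import *
f=np.load('top.npz');P=cloud(f)
k=(P[...,2]>.11)&(P[...,2]<1)&(P[...,0]>.35)
# distance to carry segment
a=np.array([.4717,-.1287]);b=np.array([.569,.353]);p=P[k]
t=np.clip((p[:,:2]-a)@(b-a)/((b-a)@(b-a)),0,1);d=np.linalg.norm(p[:,:2]-(a+t[:,None]*(b-a)),axis=1)
i=np.argsort(d)[:4000:400];print(np.c_[p[i],d[i]].round(3))
s=ctrl.read_state();print(s['grip_force'],s['grip_width'])
E
```

```text
time: 4.32
tool_pos: [0.4722, -0.1292, 0.3338]
orientation: [1.534, 2.736, -0.0]
force: [0.1, -0.3, -1.0]
grip_width: 0.255
grip_force: 25.7
[[ 0.571  0.281  0.111  0.016]
 [ 0.658  0.187  0.423  0.12 ]
 [ 0.649  0.123  0.479  0.124]
 [ 0.686  0.403  0.307  0.127]
 [ 0.664  0.164  0.508  0.13 ]
 [ 0.679  0.225  0.354  0.133]
 [ 0.659  0.114  0.523  0.136]
 [ 0.61  -0.145  0.114  0.138]
 [ 0.642  0.473  0.281  0.141]
 [ 0.682  0.441  0.31   0.143]]
25.735459327697754 0.2554609095068002
```

```bash
python3 -m pendant '{"travel":[[0,20,0],[0,35,0],[0,35,0],[0,35,0],[0,35,0],[0,35,0],[0,35,0],[0,35,0]],"twist":[[0,0,0],[0,0,-4.4],[0,0,-4.4],[0,0,-4.4],[0,0,-4.4],[0,0,-4.4],[0,0,-4.4],[0,0,-4.4]],"gripper":[-0.8,-0.8,-0.8,-0.8,-0.8,-0.8,-0.8,-0.8]}'
python3 -m pendant '{"travel":[[0,35,0],[0,35,0],[0,35,0],[0,35,0],[0,15,0],[0,0,0],[0,0,0]],"twist":[[0,0,0],[0,0,0],[0,0,0],[0,0,0],[0,0,0],[0,0,0],[0,0,0]],"gripper":[-0.8,-0.8,-0.8,-0.8,-0.8,-0.8,-0.8]}'
python3 - <<'E'
from fit import *
np.set_printoptions(precision=4,suppress=True)
f=grab('wrist'); P=cloud(f); s=ctrl.read_state()
T=rot(s['orientation']); print(s['tool_pos'],T[:,2],'yaw',np.degrees(np.arctan2(T[1,1],T[0,1])),s['grip_width'],f['xyz'])
print(topfit(f,P,(.569,.354),.028,.054,.075,.063))
cv2.imwrite('pics/w2.png',cv2.resize(f['frame'][:,:,::-1],(800,600),interpolation=cv2.INTER_CUBIC))
E
```

```text
time: 4.98
tool_pos: [0.4709, 0.1379, 0.3299]
orientation: [-2.212, -2.229, 0.001]
force: [0.8, -0.7, -0.6]
grip_width: 0.259
grip_force: 25.7
time: 5.57
tool_pos: [0.471, 0.2917, 0.3297]
orientation: [-2.206, -2.236, 0.003]
force: [0.6, -0.1, -0.9]
grip_width: 0.253
grip_force: 25.7
[0.4713 0.2909 0.3299] [-0.0015 -0.0009 -1.    ] yaw 0.6886739446299989 0.24992224124402412 [0.4696 0.3715 0.2996]
(array([570.0715, 355.7689]), (569.9688110351562, 355.37664794921875), (33.35992431640625, 16.070117950439453), -89.10118734836578, 960)
```

View pics/w2.png

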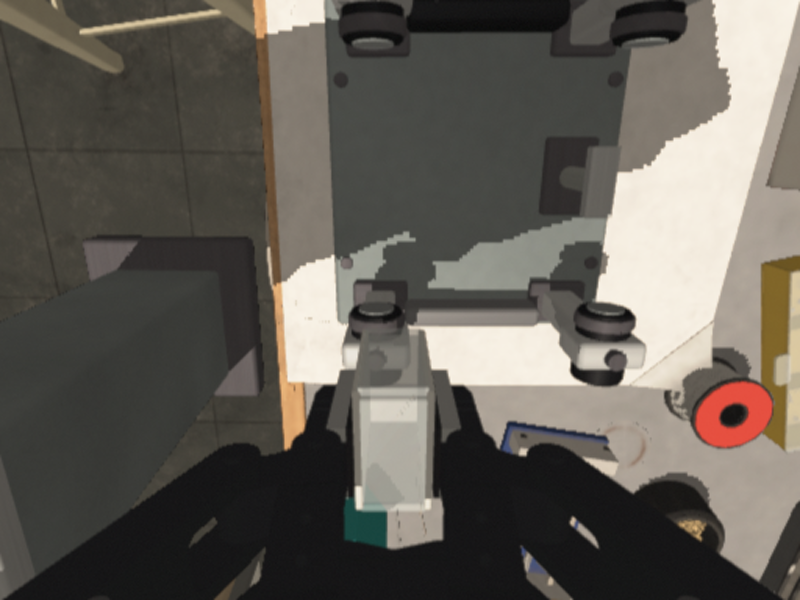

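Wrist view: the block is held upright between the pads at (393,440), the pedestal is at (598,180), and the bridge barrels are clear of the path.

```bash
python3 -m pendant '{"travel":[[25,16,0],[25,16,0],[25,16,0],[23,14,0],[0,0,0],[0,0,0],[0,0,0]],"twist":[[0,0,0],[0,0,0],[0,0,0],[0,0,0],[0,0,0],[0,0,0],[0,0,0]],"gripper":[-0.8,-0.8,-0.8,-0.8,-0.8,-0.8,-0.8]}'
python3 - <<'E'
from fit import *
np.set_printoptions(precision=4,suppress=True,linewidth=160)
f=grab('wrist'); P=cloud(f); s=ctrl.read_state()
t=s['tool_pos'];T=rot(s['orientation']); print(t,T[:,2],'yaw',np.degrees(np.arctan2(T[1,1],T[0,1])))
# block region: print z, y extents for columns
rgb=f['frame']
d=P-t
k=(abs(d[...,0])<.008)&(abs(d[...,1])<.04)&(d[...,2]<-.1)&(d[...,2]>-.2)
q=d[k]*1000
for lo in range(-190,-120,6):
    m=(q[:,2]>=lo)&(q[:,2]<lo+6)
    if m.sum()>5: print(lo,m.sum(),np.percentile(q[m,1],[2,50,98]))
m=q[:,1]<15
top=q[(q[:,2]>-146)&(q[:,2]<-132)]; print('top plane',np.linalg.lstsq(np.c_[top[:,:2],np.ones(len(top))],top[:,2],rcond=None)[0])
g=grab('top');G=cloud(g);
# bridge parts
for c in [(.569,.43),(.570,.277),(.459,.428),(.461,.276)]:
    k=(np.hypot(G[...,0]-c[0],G[...,1]-c[1])<.04)&(G[...,2]>.085)&(G[...,2]<.115); print(c,k.sum(),G[k].mean(0) if k.any() else 0, G[k].min(0),G[k].max(0))
E
```

```text
time: 6.2
tool_pos: [0.5696, 0.3519, 0.3304]
orientation: [-2.21, -2.233, 0.002]
force: [0.6, -0.6, -1.0]
grip_width: 0.255
grip_force: 25.7
[0.5694 0.352  0.331 ] [-0.0002 -0.0003 -1.    ] yaw 0.6004868401357489
-184 59 [19.7086 20.0867 20.6887]
-178 129 [19.6271 20.2079 20.7031]
-172 155 [19.6717 20.1333 20.6993]
-166 175 [19.6094 20.1128 20.7406]
-160 188 [19.6315 20.1391 20.7126]
-154 227 [19.5791 20.1209 20.7339]
-148 249 [19.5174 20.1099 20.6976]
-142 3113 [-18.7027   2.8872  20.1399]
top plane [  -0.0029   -0.0359 -139.335 ]Traceback (most recent call last):
  File "<stdin>", line 18, in <module>
    return umr_minimum(a, axis, None, out, keepdims, initial, where)
ValueError: zero-size array to reduction operation minimum which has no identity
```

```bash
python3 -m pendant '{"travel":[[0,2,-20],[0,0,-20],[0,0,-20],[0,0,-15],[0,0,-5],[0,0,0],[0,0,0]],"twist":[[0,0,0],[0,0,0],[0,0,0],[0,0,0],[0,0,0],[0,0,0],[0,0,0]],"gripper":[-0.8,-0.8,-0.8,-0.8,-0.8,-0.8,-0.8]}'
python3 - <<'E'
from fit import *
np.set_printoptions(precision=4,suppress=True,linewidth=160)
f=grab('wrist'); P=cloud(f); s=ctrl.read_state();t=s['tool_pos'];print(t)
cv2.imwrite('pics/w3.png',cv2.resize(f['frame'][:,:,::-1],(800,600),interpolation=cv2.INTER_CUBIC))
d=(P-t)*1000
k=(abs(d[...,0])<8)&(abs(d[...,1])<80)&(d[...,2]<-225)&(d[...,2]>-300)
for lo in range(-300,-180,10):
    m=(abs(d[...,0])<8)&(abs(d[...,1])<80)&(d[...,2]>lo)&(d[...,2]<=lo+10)
    if m.sum()>5: print(lo,m.sum(),np.percentile(P[m][:,1],[2,50,98]))
E
```

```text
time: 6.88
tool_pos: [0.5696, 0.355, 0.252]
orientation: [2.208, 2.234, 0.002]
force: [-0.5, 0.3, -0.8]
grip_width: 0.252
grip_force: 25.7
[0.5699 0.3551 0.2525]
-250 241 [0.3768 0.3871 0.3957]
-240 976 [0.3583 0.3741 0.3952]
-230 30 [0.3597 0.3608 0.3615]
-200 140 [0.2853 0.3717 0.3725]
-190 53 [0.2852 0.372  0.3753]
```

View pics/w3.png

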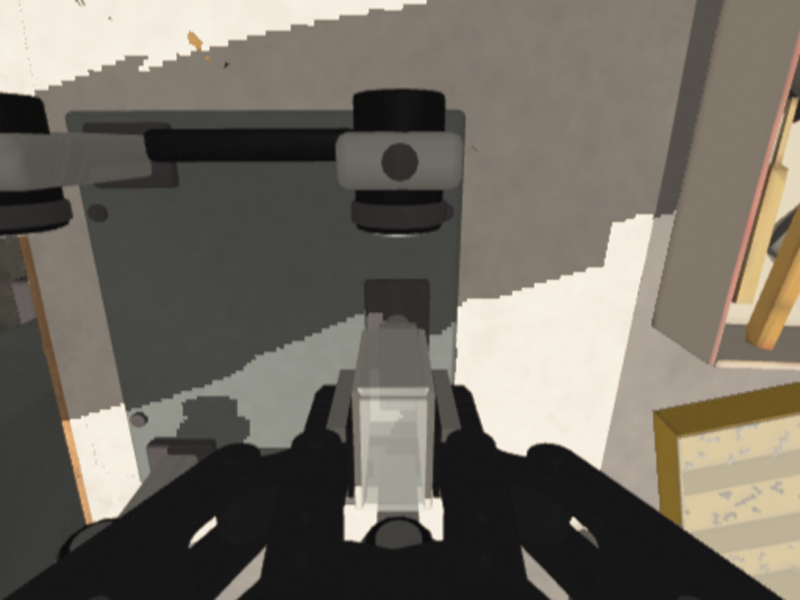

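Wrist view: the block (393,430) is in line with the pedestal (397,300) and the far barrel (400,215). The pedestal's front edge puts its centre at y=0.355. Next I'll lower until contact.

```bash
python3 -m pendant '{"travel":[[0,0,-2],[0,0,-2],[0,0,-1],[0,0,0],[0,0,0]],"twist":[[0,0,0],[0,0,0],[0,0,0],[0,0,0],[0,0,0]],"gripper":[-0.8,-0.8,-0.8,-0.8,-0.8]}'
python3 -m pendant '{"travel":[[0,0,-1],[0,0,0],[0,0,0]],"twist":[[0,0,0],[0,0,0],[0,0,0]],"gripper":[-0.8,-0.8,-0.8]}'
```

```text
time: 7.35
tool_pos: [0.5699, 0.3552, 0.2463]
orientation: [2.208, 2.234, 0.001]
force: [-0.5, 0.1, 1.7]
grip_width: 0.251
grip_force: 26.0
time: 7.6
tool_pos: [0.5698, 0.3553, 0.2462]
orientation: [2.208, 2.234, 0.002]
force: [-2.9, -1.5, 9.4]
grip_width: 0.253
grip_force: 27.0
```

```bash
python3 -m pendant '{"travel":[[0,0,0.5],[0,0,0],[0,0,0],[0,0,0],[0,0,0],[0,0,0],[0,0,0],[0,0,0]],"twist":[[0,0,0],[0,0,0],[0,0,0],[0,0,0],[0,0,0],[0,0,0],[0,0,0],[0,0,0]],"gripper":[-0.8,-0.45,-0.4,-0.35,-0.3,-0.2,-0.1,0]}' 20
python3 -m pendant '{"travel":[[0,0,0],[0,0,0],[0,0,0],[0,0,0],[0,0,0],[0,0,0]],"twist":[[0,0,0],[0,0,0],[0,0,0],[0,0,0],[0,0,0],[0,0,0]],"gripper":[0,0,0,0,0,0]}'
python3 - <<'E'
from fit import *
np.set_printoptions(precision=4,suppress=True,linewidth=160)
f=grab('wrist'); P=cloud(f); s=ctrl.read_state();t=s['tool_pos'];print(t)
q=(P-t)*1000;k=(abs(q[...,0])<14)&(abs(q[...,1])<30)&(q[...,2]>-150)&(q[...,2]<-125);q=q[k]
print(k.sum(),q.min(0),q.max(0),np.linalg.lstsq(np.c_[q[:,:2],np.ones(len(q))],q[:,2],rcond=None)[0])
E
```

```text
time: 8.27
tool_pos: [0.5696, 0.3551, 0.2451]
orientation: [-2.209, -2.234, 0.0]
force: [0.1, -0.2, 0.5]
grip_width: 0.498
grip_force: 0.0
time: 8.77
tool_pos: [0.5696, 0.3551, 0.2452]
orientation: [2.209, 2.234, 0.0]
force: [0.2, -0.4, -0.3]
grip_width: 0.499
grip_force: 0.0
[0.5697 0.3551 0.2452]
4778 [ -10.9867  -19.751  -149.9705] [  11.37     21.4716 -135.854 ] [  -0.0007   -0.0937 -138.0106]
```

```bash
python3 -m pendant '{"travel":[[0,0,10],[0,0,20],[0,0,30],[0,0,30],[0,0,30],[-30,-20,0],[-30,-20,0],[-30,-20,0]],"twist":[[0,0,0],[0,0,0],[0,0,0],[0,0,0],[0,0,0],[0,0,0],[0,0,0],[0,0,0]],"gripper":[0,0,0,0,0,0,0,0]}'
python3 -m pendant '{"travel":[[-20,-20,0],[-10,-20,0],[0,0,0],[0,0,0],[0,0,0]],"twist":[[0,0,0],[0,0,0],[0,0,0],[0,0,0],[0,0,0]],"gripper":[0,0,0,0,0]}'
python3 - <<'E'
from fit import *
np.set_printoptions(precision=4,suppress=True,linewidth=160)
f=grab('wrist'); P=cloud(f); s=ctrl.read_state();t=s['tool_pos'];print(t)
cv2.imwrite('pics/w4.png',cv2.resize(f['frame'][:,:,::-1],(800,600),interpolation=cv2.INTER_CUBIC))
print('block',topfit(f,P,(.57,.355),.032,.098,.118,.107))
K=f['mtx'];A=rot(f['attitude']);
for c in [(.569,.43),(.570,.277),(.459,.43),(.461,.276)]:
    k=(np.hypot(P[...,0]-c[0],P[...,1]-c[1])<.035)&(P[...,2]>.099)&(P[...,2]<.112)
    if k.sum()>20:
        q=P[k]*1000; print(c,k.sum(),cv2.minAreaRect(q[:,:2].astype(np.float32)),np.median(q[:,2]))
E
```

```text
time: 9.48
tool_pos: [0.4792, 0.2947, 0.3664]
orientation: [2.208, 2.234, 0.002]
force: [0.3, 0.4, 0.6]
grip_width: 0.499
grip_force: 0.0
time: 9.9
tool_pos: [0.45, 0.2553, 0.3661]
orientation: [2.209, 2.233, 0.002]
force: [0.0, -0.6, 0.4]
grip_width: 0.501
grip_force: 0.0
[0.4501 0.2555 0.3658]
block (array([567.7667, 356.2654]), (567.4563598632812, 355.8104248046875), (39.48505783081055, 26.61681365966797), -89.31850957870483, 2263)
(0.57, 0.277) 624 ((572.8391723632812, 282.4796447753906), (26.114864349365234, 31.396005630493164), 75.75634002685547) 100.49576760796408
(0.461, 0.276) 622 ((462.009765625, 278.3808898925781), (28.95846176147461, 28.266366958618164), 39.04676055908203) 100.60883169542555
```

View pics/w4.png

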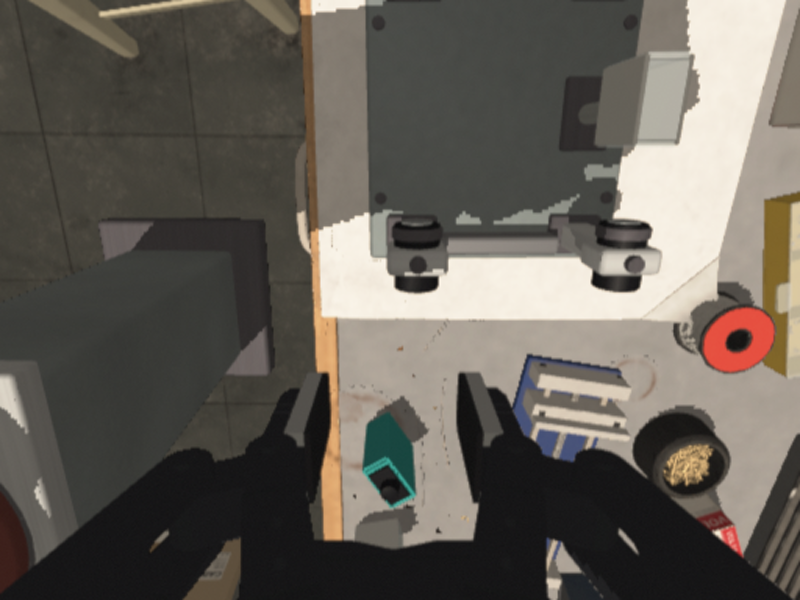

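Wrist view: the block stands upright and released on the pedestal (645,100). The open-path barrel is at (417,255) and the turquoise decoy at (390,480). Now on to the cell.

```bash
python3 - <<'E'
from fit import *
f=np.load('wrist.npz')
for u,v in [(416,280),(416.5,232),(617,282),(624,232)]: print(onplane(f,u*.64,v*.64,.0925)*1000)
E
python3 -m pendant '{"travel":[[0,-30,0],[0,-30,0],[0,-30,0],[0,-30,0],[0,-30,0],[0,-30,0],[0,-10,0],[0,0,0]],"twist":[[0,0,6.5],[0,0,6.5],[0,0,6.5],[0,0,6.5],[0,0,6.5],[0,0,6.5],[0,0,6.5],[0,0,6.5]],"gripper":[0,0,0,0,0,0,0,0]}'
python3 -m pendant '{"travel":[[0,0,0],[0,0,0],[0,0,0],[0,0,0],[0,0,0],[0,0,0],[0,0,0],[0,0,0]],"twist":[[0,0,6.5],[0,0,6.5],[0,0,6.5],[0,0,6.5],[0,0,6.5],[0,0,6.5],[0,0,6.5],[0,0,3.1]],"gripper":[0,0,0,0,0,0,0,0]}'
python3 -m pendant '{"travel":[[0,0,0],[0,0,0]],"twist":[[0,0,0],[0,0,0]],"gripper":[0,0]}'
python3 - <<'E'
from fit import *
np.set_printoptions(precision=4,suppress=True,linewidth=160)
f=grab('wrist'); P=cloud(f); s=ctrl.read_state();t=s['tool_pos']
T=rot(s['orientation']); print(t,T[:,2],'yaw',np.degrees(np.arctan2(T[1,1],T[0,1])),s['joint_pos'])
cv2.imwrite('pics/w5.png',f['frame'][:,:,::-1])
print('cell',topfit(f,P,(.4385,.009),.04,.054,.085,.06))
print('cell2',topfit(f,P,(.4385,.009),.04,.066,.085,.071))
E
```

```text
[462.425506   266.09896878  92.5       ]
[461.98488864 292.00395153  92.5       ]
[570.59418027 266.1948717   92.5       ]
[569.88414325 293.23156014  92.5       ]
time: 10.62
tool_pos: [0.4503, 0.0632, 0.3654]
orientation: [1.001, 2.978, -0.001]
force: [1.0, -0.2, 0.4]
grip_width: 0.499
grip_force: 0.0
time: 11.28
tool_pos: [0.4503, 0.0655, 0.3653]
orientation: [0.319, -3.125, -0.0]
force: [-0.6, 0.3, 0.2]
grip_width: 0.507
grip_force: 0.0
time: 11.45
tool_pos: [0.4501, 0.0654, 0.3653]
orientation: [0.306, -3.126, -0.0]
force: [-0.7, -0.1, -0.3]
grip_width: 0.5
grip_force: 0.0
[0.45   0.0653 0.3653] [-0.0002  0.0002 -1.    ] yaw 101.15075015011374 [-0.1449 -0.3515 -0.3958  1.5267  0.0002 -0.3395]
cell (array([438.7649,   8.1345]), (439.13580322265625, 8.201926231384277), (40.011627197265625, 22.823020935058594), 12.535186767578125, 1044)
cell2 (array([439.0859,   8.3983]), (439.0779724121094, 8.371285438537598), (12.75522232055664, 12.736061096191406), 11.200538635253906, 175)
```

View pics/w5.png

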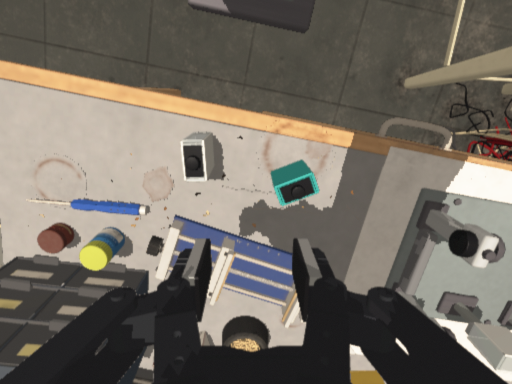

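Wrist view: the stoppered cell is at (194,160), the decoy at (295,185), and the space around the cell is free.

```bash
python3 -m pendant '{"travel":[[-6,-28,0],[-5,-29,0],[0,0,-30],[0,0,-30],[0,0,-20],[0,0,0],[0,0,0]],"twist":[[0,0,0.7],[0,0,0],[0,0,0],[0,0,0],[0,0,0],[0,0,0],[0,0,0]],"gripper":[0,0,0,0,0,0,0]}'
```

```text
time: 12.08
tool_pos: [0.4384, 0.0083, 0.2849]
orientation: [0.325, -3.123, -0.001]
force: [0.3, 0.9, 1.3]
grip_width: 0.5
grip_force: 0.0
```

```bash
python3 -m pendant '{"travel":[[0.5,0,-25],[0,0,-25],[0,0,-20],[0,0,-15],[0,0,-10],[0,0,0],[0,0,0]],"twist":[[0,0,0],[0,0,0],[0,0,0],[0,0,0],[0,0,0],[0,0,0],[0,0,0]],"gripper":[0,0,0,0,0,0,0]}'
python3 -m pendant '{"travel":[[0,0,0],[0,0,0],[0,0,0],[0,0,0],[0,0,0],[0,0,0],[0,0,0],[0,0,0]],"twist":[[0,0,0],[0,0,0],[0,0,0],[0,0,0],[0,0,0],[0,0,0],[0,0,0],[0,0,0]],"gripper":[-0.2,-0.4,-0.6,-0.8,-0.8,-0.8,-0.8,-0.8]}' 30
python3 -m pendant '{"travel":[[0,0,10],[0,0,20],[0,0,30],[0,0,30],[0,0,30],[0,0,30],[0,0,0],[0,0,0]],"twist":[[0,0,0],[0,0,0],[0,0,0],[0,0,0],[0,0,0],[0,0,0],[0,0,0],[0,0,0]],"gripper":[-0.8,-0.8,-0.8,-0.8,-0.8,-0.8,-0.8,-0.8]}'
```

```text
time: 12.67
tool_pos: [0.4397, 0.0081, 0.1915]
orientation: [-0.327, 3.124, -0.0]
force: [0.2, -0.3, 0.2]
grip_width: 0.499
grip_force: 0.0
time: 13.33
tool_pos: [0.4398, 0.008, 0.1917]
orientation: [-0.327, 3.122, -0.001]
force: [-0.8, -0.1, 7.3]
grip_width: 0.251
grip_force: 31.2
time: 14.0
tool_pos: [0.4396, 0.008, 0.3426]
orientation: [-0.327, 3.121, -0.002]
force: [0.3, 0.7, -2.4]
grip_width: 0.254
grip_force: 30.3
```

```bash
python3 -m pendant '{"travel":[[1,10,0],[2,25,0],[2,25,0],[2,25,0],[2,25,0],[2,25,0],[2,25,0],[2,25,0]],"twist":[[0,0,3],[0,0,6],[0,0,6],[0,0,6],[0,0,6],[0,0,6],[0,0,6],[0,0,6]],"gripper":[-0.8,-0.8,-0.8,-0.8,-0.8,-0.8,-0.8,-0.8]}'
python3 -m pendant '{"travel":[[2,25,0],[2,25,0],[1,25,0],[1,25,0],[0,25,0],[0,15,0],[0,0,0],[0,0,0]],"twist":[[0,0,6],[0,0,6],[0,0,6],[0,0,6],[0,0,6],[0,0,3.7],[0,0,0],[0,0,0]],"gripper":[-0.8,-0.8,-0.8,-0.8,-0.8,-0.8,-0.8,-0.8]}'
python3 - <<'E'
from fit import *
np.set_printoptions(precision=4,suppress=True,linewidth=160)
f=grab('wrist'); P=cloud(f); s=ctrl.read_state();t=s['tool_pos']
T=rot(s['orientation']); print(t,T[:,2],'yaw',np.degrees(np.arctan2(T[1,1],T[0,1])),f['xyz'])
cv2.imwrite('pics/w6.png',cv2.resize(f['frame'][:,:,::-1],(800,600),interpolation=cv2.INTER_CUBIC))
d=(P-t)*1000
k=(abs(d[...,0])<14)&(abs(d[...,1])<40)&(d[...,2]<-110)&(d[...,2]>-200);q=d[k]
for lo in range(-200,-110,8):
    m=(q[:,2]>=lo)&(q[:,2]<lo+8)
    if m.sum()>5: print(lo,m.sum(),np.percentile(q[m,1],[2,50,98]),np.percentile(q[m,0],[2,50,98]))
E
```

```text
time: 14.67
tool_pos: [0.4536, 0.1944, 0.339]
orientation: [1.504, -2.756, -0.001]
force: [0.7, 0.1, -0.7]
grip_width: 0.256
grip_force: 30.2
time: 15.33
tool_pos: [0.4596, 0.3334, 0.3389]
orientation: [2.233, -2.207, -0.001]
force: [0.2, -0.5, -0.9]
grip_width: 0.249
grip_force: 30.2
[0.4598 0.3328 0.3392] [-0.0019 -0.001  -1.    ] yaw -179.41373146324898 [0.4601 0.2523 0.3089]
-192 145 [-20.6081 -20.0717 -18.7192] [-11.2919  -1.0228   9.6279]
-184 220 [-20.6483 -20.1085 -18.7376] [-11.0857  -0.9857   9.5974]
-176 275 [-20.5966 -20.0488 -11.5253] [-11.2198  -0.4517  10.9234]
-168 368 [-20.5958 -19.9164 -11.0267] [-13.5187   0.0393  13.4975]
-160 418 [-20.6111 -19.8684 -11.1106] [-13.4642   0.0176  13.3478]
-152 502 [-20.5925 -19.8152 -10.8698] [-13.6232   0.4182  13.5188]
-144 696 [-20.4951 -19.7112   4.7081] [-13.4758   0.3768  13.4857]
-136 3648 [-20.1409  -8.8857  18.5841] [-13.3128  -0.4738  11.731 ]
-128 1617 [-14.0766  -4.1828  11.5458] [-13.5275  -0.5709  13.0523]
-120 353 [-13.1094  -8.5823   6.9065] [-13.7628   0.85    13.8158]
-112 11 [-8.658  -7.8242 -7.1053] [-11.8087 -11.6828  10.379 ]
```

View pics/w6.png

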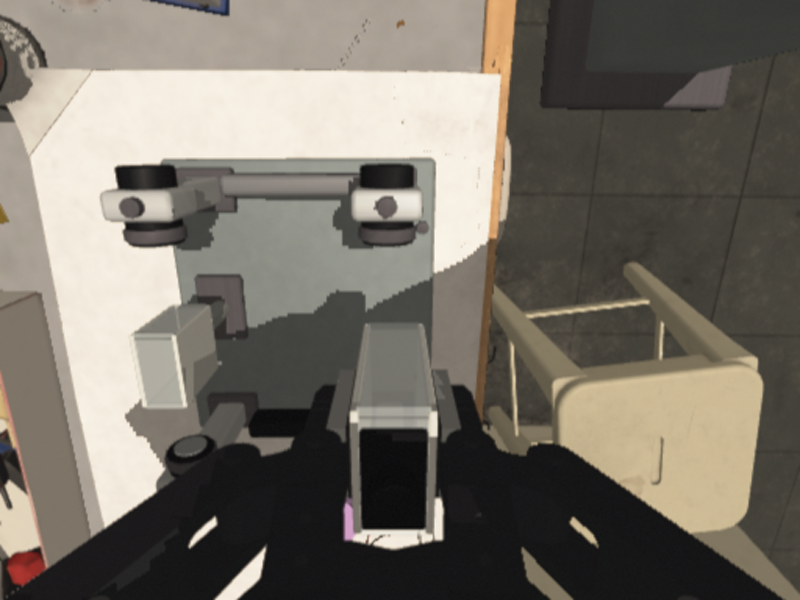

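Wrist view: the cell is upright in the pads (395,430), the block is untouched on the pedestal (175,350), and the near open barrel is at (387,205). One last check of the barrel's end and axis.

```bash
python3 - <<'E'
from fit import *
np.set_printoptions(precision=4,suppress=True,linewidth=160)
f=np.load('wrist.npz');P=cloud(f)
for X in(.461,.570):
    k=(abs(P[...,0]-X)<.03)&(P[...,1]>.255)&(P[...,1]<.315)&(P[...,2]>.08)&(P[...,2]<.102);q=P[k]*1000
    for a in range(255,315,6):
        m=(q[:,1]>=a)&(q[:,1]<a+6)
        if m.sum()>8:
            print(a,m.sum(),np.percentile(q[m,0],[2,98]),np.percentile(q[m,0],[2,98]).mean(),np.percentile(q[m,2],98))
E
```

```text
255 71 [451.0219 473.1028] 462.062372487379 97.91621990980003
261 311 [450.726 474.77 ] 462.74800836227905 98.74722946571754
267 395 [448.0865 476.0243] 462.0554187967905 101.52382189338991
273 294 [446.6603 477.4788] 462.0695374412322 101.7324972232945
279 284 [447.2606 476.7853] 462.02291830324924 101.54337616615128
285 308 [450.0634 474.2439] 462.15366135420055 99.78582100410944
291 208 [450.0343 474.0282] 462.0312537153346 99.889220298586
261 340 [560.0588 582.0465] 571.0526112815936 98.53646880907851
267 424 [557.0585 584.1348] 570.5966519252024 100.60972230654647
273 427 [555.8512 586.1436] 570.9973787346253 101.79974263303619
279 370 [555.8937 586.4737] 571.1837041151466 101.58988136770994
285 330 [558.7221 582.4344] 570.5782700409936 99.55249461670982
291 306 [558.5134 582.1478] 570.3306307392284 99.54797495412313
297 28 [561.9917 579.5037] 570.7477116693349 96.29368637933527
```

```bash
python3 -m pendant '{"travel":[[1.5,10,0],[0,11,0],[0,0,0],[0,0,-20],[0,0,-20],[0,0,-20],[0,0,-20],[0,0,-8]],"twist":[[0,0,0],[0,0,0],[0,0,0],[0,0,0],[0,0,0],[0,0,0],[0,0,0],[0,0,0]],"gripper":[-0.8,-0.8,-0.8,-0.8,-0.8,-0.8,-0.8,-0.8]}'
python3 -m pendant '{"travel":[[0,0,-3],[0,0,0],[0,0,0],[0,0,0]],"twist":[[0,0,0],[0,0,0],[0,0,0],[0,0,0]],"gripper":[-0.8,-0.8,-0.8,-0.8]}'
```

```text
time: 16.05
tool_pos: [0.4608, 0.3537, 0.2493]
orientation: [2.231, -2.207, -0.002]
force: [-0.4, -0.9, -1.5]
grip_width: 0.251
grip_force: 30.2
time: 16.38
tool_pos: [0.4622, 0.3544, 0.2508]
orientation: [-2.233, 2.207, -0.001]
force: [-0.4, -0.2, -0.8]
grip_width: 0.252
grip_force: 30.2
```

```bash
python3 -m pendant '{"travel":[[0,0,-2],[0,0,0],[0,0,0],[0,0,0]],"twist":[[0,0,0],[0,0,0],[0,0,0],[0,0,0]],"gripper":[-0.8,-0.8,-0.8,-0.8]}'
python3 - <<'E'
from fit import *
np.set_printoptions(precision=4,suppress=True,linewidth=160)
f=grab('wrist');P=cloud(f);s=ctrl.read_state();print(s['tool_pos'],s['grip_force'])
im=f['frame'][:,:,::-1]
g=grab('scene')['frame'][:,:,::-1]
cv2.imwrite('pics/w7.png',np.hstack([cv2.resize(im,(400,300)),cv2.resize(g[140:230,170:290],(400,300),interpolation=cv2.INTER_CUBIC)]))
for y0 in(.261,.273,.285):
    k=(abs(P[...,0]-.461)<.03)&(abs(P[...,1]-y0-.003)<.003)&(P[...,2]>.08)&(P[...,2]<.103);print('barrel x',P[k][:,0].min(),P[k][:,0].max())
k=(abs(P[...,0]-.461)<.012)&(abs(P[...,1]-.354)<.03);q=P[k]*1000
w=q[(q[:,2]>60)&(q[:,2]<110)];print('cell side y',np.percentile(w[:,1],[2,10,50]),'x',np.percentile(w[:,0],[2,98]))
r=q[(q[:,2]>108)&(q[:,2]<122)&(q[:,1]<336.5)];print('rim z',np.median(r[:,2]),len(r))
E
```

```text
time: 16.72
tool_pos: [0.4617, 0.3542, 0.2475]
orientation: [-2.234, 2.209, -0.0]
force: [-0.3, -0.1, -1.2]
grip_width: 0.253
grip_force: 30.2
[0.4617 0.3541 0.2474] 30.22293448448181
barrel x 0.45023607412516914 0.47494557072643506
barrel x 0.4463877262420243 0.47819391908446274
barrel x 0.44876073720417464 0.475733468238851
cell side y [333.1531 333.3713 333.7807] x [450.6978 471.9385]
rim z 114.28374447268061 870
```

View pics/w7.png

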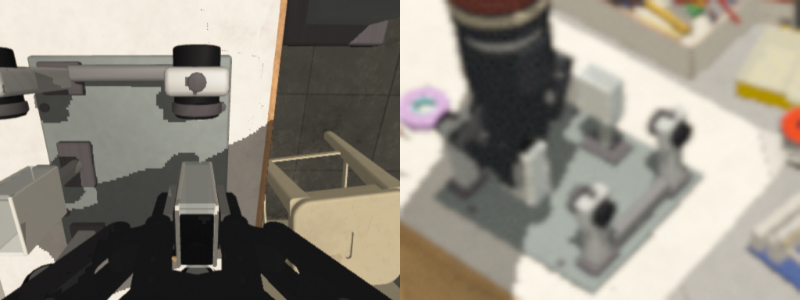

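The cell hangs upright in line with the near barrel (left half, (197,215) and (197,85)). The block stands on the pedestal (right half, (600,100)). The cell's measured centre is x=0.461, y=0.354, z=0.084, so I'm handing in.

```bash
python3 -c "
from workcell import ctrl
print(ctrl.hand_in())"
```

```text
the job is handed in; nothing more can be done
None
```

I placed and released the reference block on the pedestal and handed in with the sample cell held still and upright in the middle of the open light path; by my last camera check both were within tolerance, but no verdict came back.

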